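# Slide a guide sleeve onto the rod and lock it

## Task

On the black assembly fixture, slide the wide-bored sleeve along the deck, without lifting it, until it drops over the top of the upright rod, then press it down the rod until it is fully home. Then swing the keeper over the sleeve to lock it. Leave the narrow-bored sleeve, the nut, the loose valve and the oil bottle where they are.

Things in the scene. Friction and masses are not known exactly. Their poses are not given: they have to be found in the camera images.
- fixture: Fixture: black deck 240 x 200 x 15 mm on legs, deck top 60 mm above the table. Origin on the table under the deck's centre; x along the deck, z up. A round well (64 mm) goes through the deck at x=+30, y=0 mm, round the rod. Stop pins (8 mm wide, 12 tall) at x=+52, y=+27 and -27 mm: a sleeve pushed against both from -x is centred over the rod within 1 mm and drops 8 mm over its tip.
- rod_tip (a point): Centre of the top of the upright steel rod (23 mm diameter, tip chamfered 3 mm) on the well's axis, 1 mm below the deck top. Axes as the fixture's.
- sleeve: Wide-bored aluminium sleeve: 60 mm outside, 26 mm bore, 40 mm tall, about 0.3 kg, standing on the deck. Origin at the centre of its underside, z along its axis. On the rod before pressing its underside is 8 mm below the deck top; fully home it is 28 mm below (its top 12 mm above the deck).
- narrow_sleeve: Narrow-bored aluminium sleeve, same outside (60 mm, 40 mm tall) but a 14 mm bore: it does not fit. Stands on the deck. Origin at the centre of its underside.
- carrier (a joint): Grey round carrier plate (56 mm) on the rod inside the well, on which the sleeve lands. 0 m = up (its top 8 mm below the deck top), 0.020 m = fully down. Stiff: moves with about 8 N and stays where it is left.
- keeper (a joint): Level steel bar 16 mm wide, underside 17 mm above the deck, on a post (18 mm diameter) at x=+30, y=+60 mm of the fixture. 0 rad = parked, pointing to the fixture's +x; grows clockwise seen from above; 1.57 rad = pointing to the fixture's -y, over the sleeve (stop at 1.58). Stays where left; about 1 N at the tab moves it. It cannot pass over a sleeve that is not home.
- keeper_tab (a point): Top centre of the keeper's upright round tab, 12 mm diameter, 26 mm tall, at the bar's free end, 70 mm from the pivot; its top is 50 mm above the deck. Push it, or pinch it from above.
- keeper_pivot (a point): On the vertical axis about which the keeper turns, at the top of the bar.
- hex_nut: Steel hexagon nut, about 26 mm across, 12 mm tall, lying on the deck near its far right corner. Origin at the centre of its underside.
- valve_block: Loose solenoid valve, aluminium block 45 x 75 x 40 mm with a black coil on top (70 mm tall in all) and three fittings, on the table at the fixture's right (-y) side. Origin at the centre of its underside.
- oil_bottle: White plastic oil bottle, 44 mm diameter, 90 mm tall, on the table at the fixture's left (+y) side. Origin at the centre of its underside.

How it is judged:
By the outcome, as a careful person would: the job done as asked, in the order asked, and still so for the second after the job is handed in, with the robot touching nothing.
It also fails if it takes over 58 s, if anything falls off the work surface, if the arm or the gripper's body presses on something with over 40 N, if the wrist force passes 120 N, or if a joint passes its speed limit or range.

## Robot

A 7-joint arm with a two-finger parallel gripper is mounted at the origin on the work surface. World frame = base frame: x ahead of the robot, y to its left, z up, the work surface at z = 0. Lengths are in m, angles in rad, forces in N, time in s.
With the tool pointing down it reaches from about 0.35 to 0.9 m from the base axis. Payload 7.2 kg.
Tool frame: the origin (TCP) lies midway between the tips of the shut fingers; the grasp point (between the pads) lies 19 mm behind it (robot.grasp_offset is the z of the grasp point in the tool frame, in m); z points along the fingers, y is the line along which they close (so a half turn about z gives the same grasp; the last joint's range is limited). The gripper opens to 88 mm and grips with 3 to 60 N. Pads are 20 mm wide; open, the fingers measure 115 mm over their backs; the gripper's body (75 mm by 178 mm) begins 61 mm behind the grasp point.
Start: joints at [-1.404, 0.411, -0.013, 1.596, 0.006, 1.134, -0.082], TCP at [0.145, 0.608, 0.223] pointing down, gripper open.
Joint ranges: [-2.95, 2.95], [-0.29, 1.99], [-1.47, 1.44], [0.14, 2.54], [-1.03, 4.17], [0.13, 1.85], [-2.86, 2.86]. Speed limits (rad/s): [2.39, 2.39, 3.01, 3.01, 3.14, 3.14, 3.14].

## Interface

Orientations are given as a 3x3 rotation matrix whose columns are the frame's x, y, z axes.
In Python, from cell import readout, eyes, robot gives the robot as it stands. The module is installed in compiled form; this text tells all that it offers.
- The arm moves only by the shell command python3 -m crank 'ROWS' [FORCE]. ROWS is a JSON object of lists of equal length, an entry for each row: "translation": the shift along the world's x, y, z in m, a list of three; "twist": the turn, a rotation vector about the world's x, y, z in rad, a list of three; "jaw": the opening, from 0 (shut) to 1 (fully open). In form: {"translation": [[dx, dy, dz], ...], "twist": [[ax, ay, az], ...], "jaw": [jaw, ...]}. A call has 1 to 20 rows; each row shifts and turns the commanded pose from where the row before left it; what a row does not reach is not made up. A row lasts 1/8 s, in which the tool goes at most 62.5 mm and 10.7 degrees, less where a joint would pass 70% of its speed; a pose out of reach is approached as far as the arm can. A call is refused whole if a number of a shift passes 0.0625 or a number of a turn 0.188, either way. A call with a gripper value outside its range is refused whole. The fingers move at their own pace and stop on an object; FORCE is the grip in N (left out, the last holds). Time passes only in rows, so rows that do not move let the fingers close. It gives the time, the measured TCP pose, the force, the opening and the grip force at its end, in the units of the state.
- readout.state(): the state, without advancing time (a new reading comes with each control period).
- eyes.snapshot(name): name is "scene" or "top" or "wrist"; returns the picture (384x512x3 uint8, blue, green, red); there is no depth.
- eyes.calibration(name): a dict with "mtx" (3x3 intrinsics, pixels), "extrinsics" (4x4, takes a point from world to camera coordinates). Camera axes: x right, y down, z forward; pixel columns grow to the right and rows downward; lengths in m; the calibration is good to about 2 mm. A picture is of the moment at which its call begins: read the wrist's pose just before it. calibration takes no time and is no camera call; for the wrist camera it gives the pose at the moment of the call.
- robot.sign_off(): hands the job in; it is judged then, once.
The state is a dict: "time": time; "q": joint angles; "joint_vel": joint speeds; "joint_efforts": joint torques, N m; "ee_pos": TCP position; "tool_rot": TCP orientation; "force": force on the tool from outside, world axes, zero at the start; "torque": the same for the moment, N m; "finger_gap": finger opening in m; "gripper_force": force on a finger pad.
Only numpy, scipy, OpenCV 4.12 (cv2) and the standard library are available. Lean on these libraries where they do the work, as an engineer would, in place of code of your own. Each camera call takes 0.05 s, during which the arm holds its last target. There are 200 camera calls.

## Working session

There is one attempt and no reset: what is moved stays moved. The work goes in short steps, Python scripts to look and compute and a shell command to move; the robot and the scene stay as the last step left them, time stands still between calls to the robot, and variables do not carry over. Pictures are saved under pics/ and viewed, at most 10 in all, crops included, and the job is handed in when it is done.

```bash
mkdir -p pics
python3 - <<'E'
from cell import readout, eyes, robot
import cv2,numpy as np
s=readout.state();print(s['time'],s['ee_pos'],s['tool_rot'],s['finger_gap'],robot.grasp_offset)
for n in ['scene','top']:
    im=eyes.snapshot(n);c=eyes.calibration(n);cv2.imwrite(f'pics/{n}0.png',im)
    np.savez(f'pics/{n}0.npz',**c);print(n,np.round(c['mtx'],1).tolist(),np.round(c['extrinsics'],3).tolist())
E
```

```text
0.0 [0.14533154 0.60733569 0.22180707] [[-9.72559661e-01  2.32653460e-01 -2.69927220e-04]
 [ 2.32653590e-01  9.72558335e-01 -1.61013978e-03]
 [-1.12084623e-04 -1.62875653e-03 -9.99998667e-01]] 0.08752204254837112 -0.0187
scene [[407.6, 0.0, 256.1], [0.0, 407.6, 191.2], [0.0, 0.0, 1.0]] [[-0.11, 0.994, -0.01, 0.057], [0.724, 0.073, -0.686, -0.353], [-0.681, -0.082, -0.728, 1.224], [0.0, 0.0, 0.0, 1.0]]
top [[493.8, 0.0, 258.8], [0.0, 493.8, 185.0], [0.0, 0.0, 1.0]] [[-0.011, -1.0, -0.009, 0.042], [-0.989, 0.013, -0.149, 0.569], [0.15, 0.007, -0.989, 0.894], [0.0, 0.0, 0.0, 1.0]]
```

View pics/scene0.png

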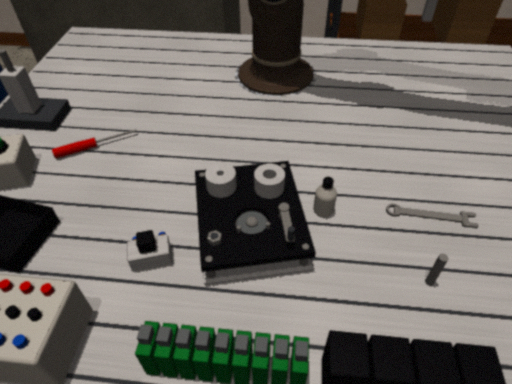

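View pics/top0.png

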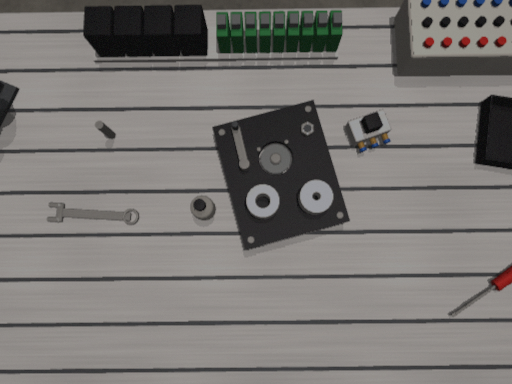

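The scene view shows the wide-bored sleeve at about (269,180) and the narrow one at (220,180). In the top view they are at (263,201) and (316,196), with the well at (275,158), the tab at (236,127) and the pivot at (244,164).

```bash
cat > h.py <<'E'
import cv2,numpy as np
from scipy.optimize import least_squares
def load(n): c=np.load(f'pics/{n}.npz'); return c['mtx'],c['extrinsics']
def plane(c,uv,z):
    K,E=c; R,t=E[:3,:3],E[:3,3]; o=-R.T@t
    d=R.T@np.linalg.solve(K,[uv[0],uv[1],1]); return o+d*(z-o[2])/d[2]
def tri(c1,p1,c2,p2):
    X=cv2.triangulatePoints(c1[0]@c1[1][:3],c2[0]@c2[1][:3],np.float64(p1).reshape(2,1),np.float64(p2).reshape(2,1))[:,0]
    return X[:3]/X[3]
E
python3 - <<'E'
from h import *
out=[]
for n,(x,y,w,h) in {'top0':(200,90,170,165),'scene0':(185,150,140,135)}.items():
    im=cv2.imread(f'pics/{n}.png');g=cv2.cvtColor(im,cv2.COLOR_BGR2GRAY);c=load(n)
    crop=cv2.resize(im[y:y+h,x:x+w],(400,int(400*h/w)),interpolation=cv2.INTER_CUBIC)
    crop=np.clip(crop*1.6,0,255).astype(np.uint8);out.append(crop[:386])
    for th in (50,100,140):
        m=((g>th)*255).astype(np.uint8)
        cs,hi=cv2.findContours(m[y:y+h,x:x+w],cv2.RETR_CCOMP,cv2.CHAIN_APPROX_NONE,offset=(x,y))
        for k,q in enumerate(cs):
            A=cv2.contourArea(q)
            if 6<A<3000 and len(q)>=6:
                e=cv2.fitEllipse(q); print(n,th,'hole' if hi[0,k,3]>=0 else 'blob',A,np.round(e[0],1),np.round(e[1],1))
    m=((g<45)*255).astype(np.uint8)
    cs,_=cv2.findContours(m[y:y+h,x:x+w],cv2.RETR_EXTERNAL,cv2.CHAIN_APPROX_NONE,offset=(x,y))
    q=max(cs,key=cv2.contourArea); print(n,'deck',cv2.minAreaRect(q), cv2.approxPolyDP(cv2.convexHull(q),5,True)[:,0].tolist())
cv2.imwrite('pics/c0.png',np.hstack(out))
E
```

```text
top0 50 blob 43.0 [250.5 239.4] [7.4 7.7]
top0 50 blob 41.5 [339.5 214.6] [7.2 7.5]
top0 50 blob 908.0 [262.6 200.5] [33.8 34.3]
top0 50 hole 134.0 [262.8 201. ] [12.  14.5]
top0 50 blob 936.0 [315.9 196.3] [33.9 35.2]
top0 50 hole 27.5 [315.4 196.7] [5.1 7.4]
top0 50 blob 789.0 [274.5 158.2] [29.9 34.8]
top0 50 blob 14.0 [286. 141.] [4.3 4.3]
top0 50 blob 33.0 [221.4 131.8] [6.5 7. ]
top0 50 blob 130.5 [307.  127.8] [12.7 13.5]
top0 50 blob 32.5 [307.9 108.3] [6.2 7. ]
top0 50 hole 15.0 [360.5 150. ] [3.8 5.4]
top0 50 hole 10.0 [351.5 145.7] [3.2 4.8]
top0 50 hole 16.5 [356.6 146. ] [4.8 5.2]
top0 100 blob 19.0 [250.4 239.3] [5.  5.3]
top0 100 blob 2745.5 [296.  244.3] [ 21.1 253.2]
top0 100 blob 19.0 [339.6 214.7] [5.  5.3]
top0 100 blob 1064.5 [217.7 214. ] [35.9 47. ]
top0 100 blob 982.5 [350.  211.5] [39.5 54.7]
top0 100 blob 822.0 [262.3 200.2] [32.3 32.5]
top0 100 hole 187.5 [262.3 200.3] [15.2 15.9]
top0 100 blob 821.5 [316.1 195.8] [32.  32.8]
top0 100 hole 57.0 [316.1 195.8] [8.6 8.7]
top0 100 blob 47.5 [275.2 157.6] [7.8 8.1]
top0 100 blob 6.5 [261.1 153.1] [1.6 8.3]
top0 
[... 2704 characters left out ...]
4 170.4] [23.5 62.2]
scene0 140 hole 48.0 [219.8 172.6] [7. 9.]
scene0 140 blob 1331.5 [313.3 156.9] [ 12.7 245.4]
scene0 deck ((252.22862243652344, 217.25277709960938), (106.35991668701172, 113.51667785644531), 82.56858825683594) [[287, 162], [314, 257], [305, 264], [208, 276], [199, 248], [196, 171]]Traceback (most recent call last):
  File "<stdin>", line 17, in <module>
    return _nx.concatenate(arrs, 1, dtype=dtype, casting=casting)
           ~~~~~~~~~~~~~~~^^^^^^^^^^^^^^^^^^^^^^^^^^^^^^^^^^^^^^^
ValueError: all the input array dimensions except for the concatenation axis must match exactly, but along dimension 0, the array at index 0 has size 386 and the array at index 1 has size 385
```

Run:
```python
from h import *
T,S=load('top0'),load('scene0')
for n,a,b in [('sleeve',(262.4,200.2),(269.1,173.6)),('narrow',(316.1,195.8),(219.8,172.6)),('rod',(275.2,157.6),(251,219.9)),
 ('scrFR',(307.9,108.4),(208.5,258.3)),('scrFL',(221.3,131.8),(305.1,246))]:
    print(n,np.round(tri(T,a,S,b),4))
sc=[plane(T,p,.06)[:2] for p in [(250.5,239.4),(339.5,214.6),(307.9,108.4),(221.3,131.8)]]
sc=np.array(sc);c=sc.mean(0);ax=sc[2]+sc[3]-sc[0]-sc[1];yaw=np.arctan2(ax[1],ax[0]);ay=sc[0]+sc[3]-sc[1]-sc[2];yaw2=np.arctan2(-ay[0],ay[1])
print('screws',sc.round(4).tolist(),c.round(4),np.degrees([yaw,yaw2]),np.linalg.norm(ax)/2,np.linalg.norm(ay)/2)
th=(yaw+yaw2)/2;R=np.array([[np.cos(th),-np.sin(th)],[np.sin(th),np.cos(th)]])
F=lambda p:(R.T@(np.array(p)[:2]-c)*1000).round(1)
for n,p,z in [('sleeve',(262.4,200.2),.1),('narrow',(316.1,195.8),.1),('rod',(275.2,157.6),.059),('nut',(307,127.8),.072),('pin',(286,141),.072),('tabarea',(236,126.5),.11),('bottle cap',(200,205),.09),('valve',(368,127),.06)]:
    w=plane(T,p,z);print(n,w.round(4),'fix',F(w))
for n,f in [('rod',(30,0)),('pivot',(30,60)),('tab0',(100,60)),('tab1',(30,-10))]: print(n,(c+R@np.array(f)/1000).round(4))
o=[]
for n,(x,y,w,h) in {'top0':(200,90,170,165),'scene0':(185,150,140,136)}.items():
    im=cv2.imread(f'pics/{n}.png');o.append(np.clip(cv2.resize(im[y:y+h,x:x+w],(400,388),interpolation=2)*1.7,0,255).astype('uint8'))
cv2.imwrite('pics/c0.png',np.hstack(o))
```

```text
sleeve [0.5331 0.0282 0.1005]
narrow [ 0.5398 -0.067   0.1004]
rod [0.6182 0.0029 0.0602]
scrFR [ 0.712  -0.06    0.0629]
scrFL [0.6687 0.1042 0.0623]
screws [[0.466, 0.0512], [0.5095, -0.1132], [0.7129, -0.0604], [0.6693, 0.1047]] [ 0.5894 -0.0044] [14.65394793 14.80546143] 0.21022583902588737 0.17038008506883387
sleeve [0.5332 0.0285 0.1   ] fix [-46.   46.1]
narrow [ 0.5398 -0.0668  0.1   ] fix [-63.8 -47.7]
rod [0.6184 0.0034 0.059 ] fix [30.   0.2]
nut [ 0.6716 -0.0565  0.072 ] fix [ 66.3 -71.3]
pin [ 0.6469 -0.0168  0.072 ] fix [ 52.4 -26.6]
tabarea [0.6655 0.0741 0.11  ] fix [93.6 56.6]
bottle cap [0.5271 0.1404 0.09  ] fix [-23.5 155.9]
valve [ 0.6748 -0.173   0.06  ] fix [  39.8 -184.7]
rod [0.6184 0.0032]
pivot [0.6032 0.0612]
tab0 [0.6709 0.079 ]
tab1 [ 0.621  -0.0065]
```

View pics/c0.png

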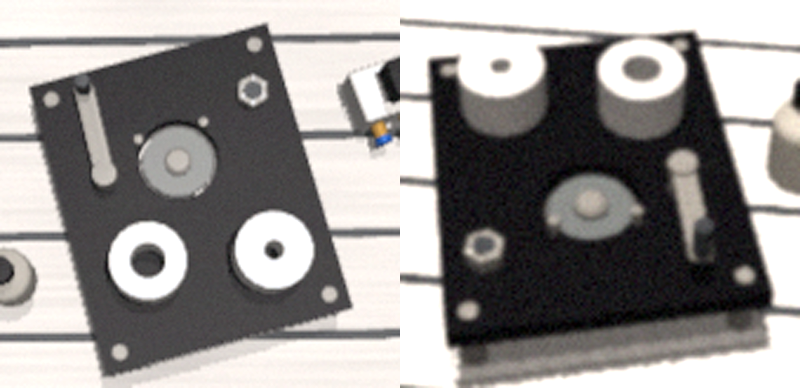

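The whole layout agrees with the text: fixture centre (0.5894, -0.0044), yaw 14.7°. The sleeve is at fixture (-46, +46) mm, with its top triangulated at z = 0.1005. I'll move above it with the fingers closing along the fixture's x.

```bash
python3 -m crank '{"translation":[[0.0194,-0.029,0],[0.0194,-0.029,0],[0.0194,-0.029,0],[0.0194,-0.029,0],[0.0194,-0.029,0],[0.0194,-0.029,0],[0.0194,-0.029,0],[0.0194,-0.029,0],[0.0194,-0.029,0],[0.0194,-0.029,0],[0.0194,-0.029,0],[0.0194,-0.029,0],[0.0194,-0.029,0],[0.0194,-0.029,0],[0.0194,-0.029,0],[0.0194,-0.029,0],[0.0194,-0.029,0],[0.0194,-0.029,0],[0.0194,-0.029,0],[0,0,0]],"twist":[[0,0,-0.057],[0,0,-0.057],[0,0,-0.057],[0,0,-0.057],[0,0,-0.057],[0,0,-0.057],[0,0,-0.057],[0,0,-0.057],[0,0,-0.057],[0,0,-0.057],[0,0,-0.057],[0,0,-0.057],[0,0,-0.057],[0,0,-0.057],[0,0,-0.057],[0,0,-0.057],[0,0,-0.057],[0,0,-0.057],[0,0,-0.053],[0,0,0]],"jaw":[1,1,1,1,1,1,1,1,1,1,1,1,1,1,1,1,1,1,1,1]}'
python3 - <<'E'
from cell import readout,eyes
import cv2,numpy as np
s=readout.state();print(s['ee_pos'],np.degrees(np.arctan2(s['tool_rot'][1][1],s['tool_rot'][0][1])),s['force'],s['time'])
c=eyes.calibration('wrist');im=eyes.snapshot('wrist');cv2.imwrite('pics/wrist0.png',im);np.savez('pics/wrist0.npz',**c)
E
```

```text
time: 2.6
ee_pos: [0.5148, 0.0534, 0.2226]
tool_rot: [[-0.248, 0.969, 0.0], [0.969, 0.248, -0.001], [-0.001, 0.0, -1.0]]
force: [-0.6, 0.5, -0.2]
finger_gap: 0.0882
gripper_force: 0.0
[0.51477465 0.053448   0.2226476 ] 14.383918474359078 [-0.6023624   0.542834   -0.15292891] 2.6
```

View pics/wrist0.png

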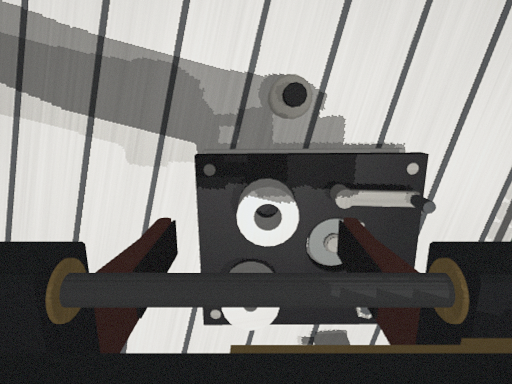

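The wrist view shows the wide sleeve's ring at (267,212), the tab at (430,207) and the pivot at (343,197). I'll check their positions by casting rays.

Run:
```python
from h import *
W=load('wrist0');T=load('top0')
im=cv2.imread('pics/wrist0.png');g=cv2.cvtColor(im,cv2.COLOR_BGR2GRAY)
m=((g>215)*255).astype('uint8');m[:178]=0;m[250:]=0;m[:,:232]=0;m[:,302:]=0
q=cv2.convexHull(np.vstack(cv2.findContours(m,0,1)[0]));e=cv2.fitEllipse(q);print(e)
print('ring',plane(W,e[0],.1),'tri',tri(T,(262.4,200.2),W,e[0]))
for p in [(266,212),(268,211)]: print('bore',plane(W,p,.1))
print('tab',plane(W,(430,206),.11),'tri with top',tri(T,(235.5,126.5),W,(430,206)))
```

```text
((267.2852478027344, 216.9647216796875), (56.45320510864258, 61.38252639770508), 86.02339935302734)
ring [0.5317776  0.02749968 0.1       ] tri [0.53238249 0.02847194 0.10322192]
bore [0.52934885 0.03194632 0.1       ]
bore [0.53091931 0.03336481 0.1       ]
tab [0.67040963 0.07721907 0.11      ] tri with top [0.66407269 0.07575287 0.11795297]
```

```bash
python3 -m crank '{"translation":[[0.009,-0.0125,0],[0.009,-0.0125,-0.02],[0,0,-0.03],[0,0,-0.03],[0,0,-0.03],[0,0,-0.025],[0,0,-0.019],[0,0,0],[0,0,0]],"twist":[[0,0,0.005],[0,0,0],[0,0,0],[0,0,0],[0,0,0],[0,0,0],[0,0,0],[0,0,0],[0,0,0]],"jaw":[1,1,1,1,1,1,1,1,1]}'
```

```text
time: 3.78
ee_pos: [0.5321, 0.0324, 0.0693]
tool_rot: [[-0.26, 0.966, 0.001], [0.966, 0.26, 0.0], [0.0, 0.001, -1.0]]
force: [-0.5, -0.0, -0.2]
finger_gap: 0.0878
gripper_force: 0.0
```

```bash
python3 -m crank '{"translation":[[0.001,-0.004,0],[0,0,0],[0,0,0],[0,0,0],[0,0,0],[0,0,0],[0,0,0],[0,0,0]],"twist":[[0,0,0],[0,0,0],[0,0,0],[0,0,0],[0,0,0],[0,0,0],[0,0,0],[0,0,0]],"jaw":[1,1,0.6,0.6,0.5,0.5,0.5,0.5]}' 10
```

```text
time: 4.78
ee_pos: [0.5327, 0.0278, 0.0686]
tool_rot: [[-0.259, 0.966, -0.001], [0.966, 0.259, 0.0], [0.0, -0.001, -1.0]]
force: [-2.6, -0.3, 2.2]
finger_gap: 0.0594
gripper_force: 10.0
```

```bash
python3 -m crank '{"translation":[[0.0083,-0.0037,0],[0.0083,-0.0037,0],[0.0083,-0.0037,0],[0.0083,-0.0037,0],[0.0083,-0.0037,0],[0.0083,-0.0037,0],[0.0083,-0.0037,0],[0.0083,-0.0037,0],[0,0,0],[0,0,0]],"twist":[[0,0,0],[0,0,0],[0,0,0],[0,0,0],[0,0,0],[0,0,0],[0,0,0],[0,0,0],[0,0,0],[0,0,0]],"jaw":[0.5,0.5,0.5,0.5,0.5,0.5,0.5,0.5,0.5,0.5]}'
```

```text
time: 6.02
ee_pos: [0.6003, -0.0023, 0.0687]
tool_rot: [[-0.259, 0.966, 0.002], [0.966, 0.259, -0.001], [-0.001, 0.002, -1.0]]
force: [0.9, 0.2, -1.3]
finger_gap: 0.0595
gripper_force: 10.0
```

```bash
python3 -m crank '{"translation":[[0.003,0.0009,0],[0.003,0.0009,0],[0.003,0.0009,0],[0.003,0.0009,0],[0.003,0.0009,0],[0.002,0.0006,0],[0.002,0.0006,0],[0,0,0],[0,0,0]],"twist":[[0,0,0],[0,0,0],[0,0,0],[0,0,0],[0,0,0],[0,0,0],[0,0,0],[0,0,0],[0,0,0]],"jaw":[0.5,0.5,0.5,0.5,0.5,0.5,0.5,0.5,0.5]}'
```

```text
time: 7.15
ee_pos: [0.6165, 0.0027, 0.0677]
tool_rot: [[-0.258, 0.966, -0.004], [0.966, 0.258, -0.001], [-0.0, -0.004, -1.0]]
force: [-6.5, -3.9, -2.1]
finger_gap: 0.0596
gripper_force: 10.0
```

```bash
python3 -m crank '{"translation":[[0,0,0],[0,0,0],[0,0,0],[0,0,0]],"twist":[[0,0,0],[0,0,0],[0,0,0],[0,0,0]],"jaw":[0.85,0.85,0.85,0.85]}'
python3 - <<'E'
from cell import eyes
from h import *
o={}
for n in ['top','scene']:
    im=eyes.snapshot(n);cv2.imwrite(f'pics/{n}1.png',im);o[n]=im
cv2.imwrite('pics/c1.png',np.hstack([cv2.resize(o['top'][90:255,200:370],(400,388),interpolation=2),cv2.resize(o['scene'][150:286,185:325],(400,388),interpolation=2)]))
E
```

```text
time: 7.65
ee_pos: [0.6188, 0.0042, 0.0688]
tool_rot: [[-0.259, 0.966, 0.001], [0.966, 0.259, 0.0], [-0.0, 0.001, -1.0]]
force: [-0.3, 0.2, -0.3]
finger_gap: 0.0745
gripper_force: 0.0
```

View pics/c1.png

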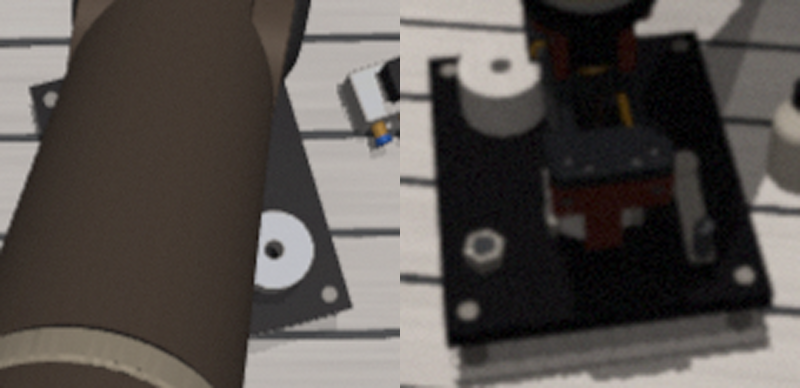

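The arm hides the sleeve in both views, so I'll raise it, then measure the sleeve's height to see whether it dropped.

```bash
python3 -m crank '{"translation":[[0,0,0.005],[0,0,0.02],[0,0,0.03],[0,0,0.03],[0,0,0.03],[0,0,0]],"twist":[[0,0,0],[0,0,0],[0,0,0],[0,0,0],[0,0,0],[0,0,0]],"jaw":[1,1,1,1,1,1]}'
python3 - <<'E'
from cell import eyes
from h import *
o=[]
for n in ['wrist','scene']:
    c=eyes.calibration(n);im=eyes.snapshot(n);cv2.imwrite(f'pics/{n}2.png',im);np.savez(f'pics/{n}2.npz',**c);o.append(im)
cv2.imwrite('pics/c2.png',np.hstack([cv2.resize(o[0],(400,300)),cv2.resize(o[1][150:255,185:325],(400,300),interpolation=2)]))
E
```

```text
time: 8.5
ee_pos: [0.6201, 0.0037, 0.1875]
tool_rot: [[-0.259, 0.966, 0.006], [0.966, 0.259, 0.001], [-0.001, 0.006, -1.0]]
force: [0.2, 0.3, -1.0]
finger_gap: 0.0878
gripper_force: 0.0
```

View pics/c2.png

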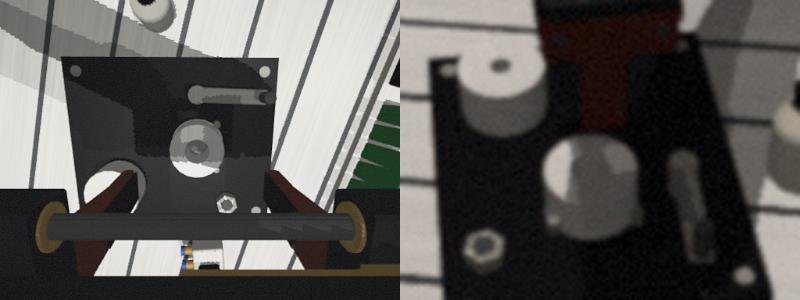

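Run:
```python
from h import *
c=load('scene2');g=cv2.cvtColor(cv2.imread('pics/scene2.png'),6)
a=np.linspace(0,6.28,200)
for z in (.1,.092):
    P=np.c_[.6184+.03*np.cos(a),.0033+.03*np.sin(a),a*0+z]
    q=cv2.projectPoints(P,cv2.Rodrigues(c[1][:3,:3])[0],c[1][:3,3],c[0],None)[0][:,0]
    print(z,'top v',q[:,1].min(),'u',q[:,0].min(),q[:,0].max(),'mean',q.mean(0))
for u in (247,251,255): print(u,g[188:206,u].tolist())
for p in [(.6184-.028*0,.0033,.092)]: 
    pass
c=load('wrist2');g=cv2.cvtColor(cv2.imread('pics/wrist2.png'),6)
for z in (.1,.092):
    P=np.c_[.6184+.013*np.cos(a),.0033+.013*np.sin(a),a*0+z]
    q=cv2.projectPoints(P,cv2.Rodrigues(c[1][:3,:3])[0],c[1][:3,3],c[0],None)[0][:,0]
    print(z,q.min(0),q.max(0))
im=cv2.imread('pics/wrist2.png')[130:245,200:300];s=cv2.imread('pics/scene2.png')[185:243,225:283]
cv2.imwrite('pics/c3.png',np.clip(np.hstack([cv2.resize(im,(400,400),interpolation=2),cv2.resize(s,(400,400),interpolation=2)])*1.4,0,255))
```

```text
0.1 top v 193.64801499791892 u 234.4711631670409 267.9981710430073 mean [251.22554044 206.14974627]
0.092 top v 196.58678949938073 u 234.6849752163724 267.9463522519806 mean [251.30658108 209.07186495]
247 [14, 5, 17, 14, 2, 3, 4, 9, 17, 43, 65, 72, 82, 88, 93, 96, 91, 79]
251 [15, 17, 14, 15, 12, 12, 14, 17, 27, 48, 65, 68, 69, 68, 72, 71, 78, 72]
255 [17, 20, 14, 12, 18, 11, 16, 8, 20, 40, 65, 73, 71, 79, 81, 76, 72, 72]
0.1 [237.89729458 180.75650094] [269.80730824 211.62208697]
0.092 [238.39196669 178.76419433] [269.37159691 208.78706043][ WARN:0@0.247] global loadsave.cpp:1063 imwrite_ Unsupported depth image for selected encoder is fallbacked to CV_8U.
```

View pics/c3.png

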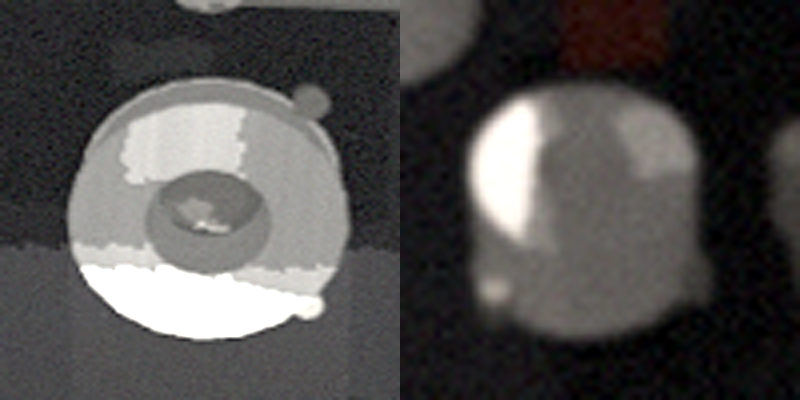

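The sleeve's rear rim lies at v ≈ 197, where z = 0.092 predicts 196.6 and z = 0.100 predicts 193.6. So it has dropped over the rod, resting against both pins. Next I'll press the ring with the fingertips about 30 mm apart.

```bash
python3 -m crank '{"translation":[[-0.001,0,0],[0,0,-0.01],[0,0,-0.02],[0,0,-0.02],[0,0,-0.02],[0,0,-0.015],[0,0,0],[0,0,0]],"twist":[[0,0,0],[0,0,0],[0,0,0],[0,0,0],[0,0,0],[0,0,0],[0,0,0],[0,0,0]],"jaw":[0.34,0.34,0.34,0.34,0.34,0.34,0.34,0.34]}'
```

```text
time: 9.6
ee_pos: [0.6178, 0.0038, 0.099]
tool_rot: [[-0.259, 0.966, 0.001], [0.966, 0.259, -0.0], [-0.0, 0.0, -1.0]]
force: [0.2, -0.6, 1.1]
finger_gap: 0.0297
gripper_force: 0.0
```

```bash
python3 -m crank '{"translation":[[0,0,-0.003],[0,0,-0.003],[0,0,-0.003],[0,0,-0.003],[0,0,-0.003],[0,0,-0.003],[0,0,0]],"twist":[[0,0,0],[0,0,0],[0,0,0],[0,0,0],[0,0,0],[0,0,0],[0,0,0]],"jaw":[0.34,0.34,0.34,0.34,0.34,0.34,0.34]}'
```

```text
time: 10.48
ee_pos: [0.6174, 0.0039, 0.0803]
tool_rot: [[-0.259, 0.966, 0.0], [0.966, 0.259, -0.0], [-0.0, -0.0, -1.0]]
force: [1.3, 0.6, 0.3]
finger_gap: 0.0296
gripper_force: 0.3
```

```bash
python3 -m crank '{"translation":[[0,0,-0.003],[0,0,-0.003],[0,0,-0.001],[0,0,-0.001]],"twist":[[0,0,0],[0,0,0],[0,0,0],[0,0,0]],"jaw":[0.34,0.34,0.34,0.34]}'; python3 -m crank '{"translation":[[0,0,-0.001],[0,0,-0.001]],"twist":[[0,0,0],[0,0,0]],"jaw":[0.34,0.34]}'
```

```text
time: 10.98
ee_pos: [0.6175, 0.0039, 0.0726]
tool_rot: [[-0.259, 0.966, 0.0], [0.966, 0.259, 0.0], [-0.0, 0.0, -1.0]]
force: [-0.4, -0.2, 3.0]
finger_gap: 0.0301
gripper_force: 2.1
time: 11.22
ee_pos: [0.6177, 0.0039, 0.0722]
tool_rot: [[-0.259, 0.966, 0.001], [0.966, 0.259, 0.001], [0.001, 0.001, -1.0]]
force: [-5.8, 0.7, 22.8]
finger_gap: 0.03
gripper_force: 11.9
```

The press stopped at TCP z = 0.0722 (0.072 expected) with 23 N, so it has bottomed out. I'll retreat, measure the sleeve height and the tab, and work out the keeper arc.

```bash
python3 -m crank '{"translation":[[0,0,0.01],[0,0,0.025],[0,0,0.04],[0,0,0.04],[0,0,0]],"twist":[[0,0,0],[0,0,0],[0,0,0],[0,0,0],[0,0,0]],"jaw":[0.34,0.34,0.34,0.34,0.34]}'
python3 - <<'E'
from cell import eyes
from h import *
o=[]
for n in ['wrist','scene']:
    c=eyes.calibration(n);im=eyes.snapshot(n);cv2.imwrite(f'pics/{n}3.png',im);np.savez(f'pics/{n}3.npz',**c);o.append(im)
cv2.imwrite('pics/c4.png',np.hstack([np.clip(cv2.resize(o[0][80:260,200:400],(400,360))*1.5,0,255).astype('uint8'),np.clip(cv2.resize(o[1][170:260,225:325],(400,360),interpolation=2)*1.5,0,255).astype('uint8')]))
c=load('scene3');g=cv2.cvtColor(o[1],6);a=np.linspace(0,6.28,200)
for z in (.08,.072):
    P=np.c_[.6184+.03*np.cos(a),.0033+.03*np.sin(a),a*0+z]
    q=cv2.projectPoints(P,cv2.Rodrigues(c[1][:3,:3])[0],c[1][:3,3],c[0],None)[0][:,0];print(z,q[:,1].min())
for u in (247,251,255): print(u,g[195:212,u].tolist())
th=np.radians(14.73);R=np.array([[np.cos(th),-np.sin(th)],[np.sin(th),np.cos(th)]])
k=np.radians(np.linspace(0,90.5,16));p=np.c_[.03+.07*np.cos(k),.06-.07*np.sin(k)]@R.T
print(np.diff(p,axis=0).round(4).tolist())
E
```

```text
time: 11.85
ee_pos: [0.619, 0.0036, 0.1886]
tool_rot: [[-0.259, 0.966, 0.005], [0.966, 0.259, 0.001], [-0.001, 0.005, -1.0]]
force: [1.0, 0.0, -0.2]
finger_gap: 0.0302
gripper_force: 0.0
0.08 200.91104427781897
0.072 203.73942219947753
247 [3, 2, 3, 0, 7, 7, 9, 5, 24, 53, 69, 75, 72, 75, 78, 75, 71]
251 [3, 5, 0, 5, 5, 3, 5, 9, 33, 55, 69, 71, 71, 73, 72, 71, 69]
255 [12, 3, 7, 1, 5, 2, 5, 10, 27, 47, 63, 70, 72, 73, 73, 72, 69]
[[0.0015, -0.0072], [0.0007, -0.0073], [-0.0, -0.0074], [-0.0008, -0.0073], [-0.0016, -0.0072], [-0.0023, -0.007], [-0.0031, -0.0067], [-0.0037, -0.0063], [-0.0044, -0.0059], [-0.005, -0.0054], [-0.0055, -0.0049], [-0.006, -0.0043], [-0.0064, -0.0036], [-0.0068, -0.0029], [-0.007, -0.0022]]
```

View pics/c4.png

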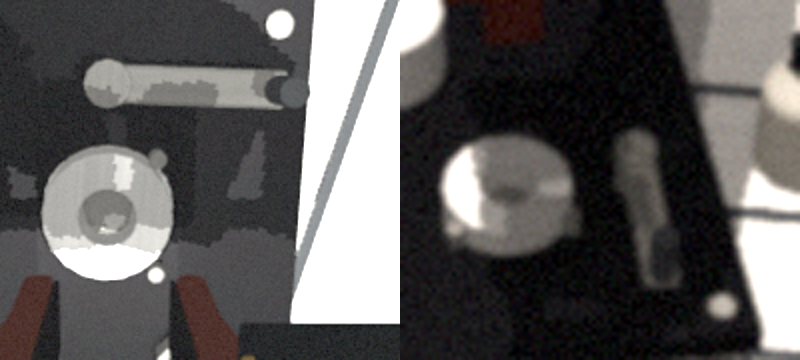

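The sleeve is home: its rim lies at v ≈ 203.6, where home predicts 203.7. The tab top is at wrist (347,126.5) and scene (291,228), and the pivot at wrist (253,121).

Run:
```python
from h import *
W,S=load('wrist3'),load('scene3')
print(plane(W,(347,126.5),.11),tri(W,(347,126.5),S,(291.2,228)),'pivot',plane(W,(253,121),.084), plane(S,(284,206),.084))
```

```text
[0.66992825 0.07547515 0.11      ] [0.66966044 0.07628217 0.11073205] pivot [0.60117768 0.06058196 0.084     ] [0.59859497 0.06137327 0.084     ]
```

```bash
python3 -m crank '{"translation":[[0.01,0.015,0],[0.01,0.015,0],[0.01,0.015,0],[0.01,0.015,0],[0.0115,0.0144,0],[0,0,0],[0,0,-0.02],[0,0,-0.025],[0,0,-0.025],[0,0,-0.02],[0,0,-0.009],[0,0,0],[0,0,0]],"twist":[[0,0,0],[0,0,0],[0,0,0],[0,0,0],[0,0,0],[0,0,0],[0,0,0],[0,0,0],[0,0,0],[0,0,0],[0,0,0],[0,0,0],[0,0,0]],"jaw":[0.5,0.5,0.5,0.5,0.5,0.5,0.5,0.5,0.5,0.5,0.5,0.5,0.5]}'; python3 -m crank '{"translation":[[0,0,0],[0,0,0],[0,0,0],[0,0,0],[0,0,0],[0,0,0]],"twist":[[0,0,0],[0,0,0],[0,0,0],[0,0,0],[0,0,0],[0,0,0]],"jaw":[0.05,0.05,0.05,0.05,0.05,0.05]}' 15
```

```text
time: 13.58
ee_pos: [0.6694, 0.0783, 0.0874]
tool_rot: [[-0.259, 0.966, 0.001], [0.966, 0.259, 0.0], [-0.0, 0.001, -1.0]]
force: [-0.2, -0.2, -0.4]
finger_gap: 0.0437
gripper_force: 0.0
time: 14.32
ee_pos: [0.6692, 0.0785, 0.0868]
tool_rot: [[-0.259, 0.966, 0.001], [0.966, 0.259, 0.0], [-0.0, 0.001, -1.0]]
force: [1.3, 1.3, -0.4]
finger_gap: 0.0118
gripper_force: 15.0
```

```bash
python3 -m crank '{"translation":[[0.0015,-0.0072,0.0005],[0.0007,-0.0073,0],[0,-0.0074,0],[-0.0008,-0.0073,0],[-0.0016,-0.0072,0],[-0.0023,-0.007,0],[-0.0031,-0.0067,0],[0,0,0]],"twist":[[0,0,0],[0,0,0],[0,0,0],[0,0,0],[0,0,0],[0,0,0],[0,0,0],[0,0,0]],"jaw":[0.05,0.05,0.05,0.05,0.05,0.05,0.05,0.05]}'
```

```text
time: 15.32
ee_pos: [0.6635, 0.0257, 0.087]
tool_rot: [[-0.257, 0.966, 0.001], [0.966, 0.257, -0.002], [-0.002, 0.0, -1.0]]
force: [5.7, -1.5, -6.3]
finger_gap: 0.0118
gripper_force: 15.0
```

```bash
python3 -m crank '{"translation":[[-0.0037,-0.0063,0],[-0.0044,-0.0059,0],[-0.005,-0.0054,0],[-0.0055,-0.0049,0],[-0.006,-0.0043,0],[-0.0064,-0.0036,0],[0,0,0]],"twist":[[0,0,0],[0,0,0],[0,0,0],[0,0,0],[0,0,0],[0,0,0],[0,0,0]],"jaw":[0.05,0.05,0.05,0.05,0.05,0.05,0.05]}'
```

```text
time: 16.2
ee_pos: [0.6318, -0.0057, 0.0872]
tool_rot: [[-0.257, 0.967, -0.0], [0.967, 0.257, -0.003], [-0.003, -0.001, -1.0]]
force: [3.3, -6.2, -5.1]
finger_gap: 0.0113
gripper_force: 15.0
```

```bash
python3 -m crank '{"translation":[[-0.006,-0.0005,0],[-0.005,-0.0005,0],[-0.002,-0.0005,0],[0,0,0]],"twist":[[0,0,0],[0,0,0],[0,0,0],[0,0,0]],"jaw":[0.05,0.05,0.05,0.05]}'
```

```text
time: 16.7
ee_pos: [0.6191, -0.0089, 0.0873]
tool_rot: [[-0.256, 0.967, 0.0], [0.967, 0.256, -0.005], [-0.005, -0.001, -1.0]]
force: [3.9, -9.7, -5.4]
finger_gap: 0.012
gripper_force: 15.0
```

```bash
python3 -m crank '{"translation":[[-0.0015,0.0005,0],[-0.0015,0.0005,0],[0,0,0]],"twist":[[0,0,0],[0,0,0],[0,0,0]],"jaw":[0.05,0.05,0.05]}'
```

```text
time: 17.08
ee_pos: [0.6189, -0.0088, 0.0875]
tool_rot: [[-0.255, 0.967, 0.006], [0.967, 0.255, -0.007], [-0.008, 0.004, -1.0]]
force: [11.4, -11.8, -13.2]
finger_gap: 0.0114
gripper_force: 15.0
```

```bash
python3 -m crank '{"translation":[[0.001,0.002,0],[0,0,0],[0,0,0],[0,0,0],[0,0,0.01],[0,0,0.03],[0,0,0.04],[0,0,0.04],[-0.03,0,0.03],[-0.05,0,0.02],[-0.05,0,0],[0,0,0]],"twist":[[0,0,0],[0,0,0],[0,0,0],[0,0,0],[0,0,0],[0,0,0],[0,0,0],[0,0,0],[0,0,0],[0,0,0],[0,0,0],[0,0,0]],"jaw":[0.05,0.4,0.4,0.4,0.4,0.4,0.4,0.4,0.4,0.4,0.4,0.4]}'
python3 - <<'E'
from cell import eyes
from h import *
o=[]
for n in ['wrist','scene']:
    c=eyes.calibration(n);im=eyes.snapshot(n);cv2.imwrite(f'pics/{n}4.png',im);np.savez(f'pics/{n}4.npz',**c);o.append(im)
cv2.imwrite('pics/c5.png',np.hstack([cv2.resize(o[0],(400,300)),np.clip(cv2.resize(o[1][150:280,175:345],(400,300),interpolation=2)*1.5,0,255).astype('uint8')]))
E
```

```text
time: 18.58
ee_pos: [0.4846, -0.0007, 0.2583]
tool_rot: [[-0.259, 0.966, 0.0], [0.966, 0.259, 0.003], [0.003, 0.001, -1.0]]
force: [0.5, 0.5, 0.7]
finger_gap: 0.0348
gripper_force: 0.0
```

View pics/c5.png

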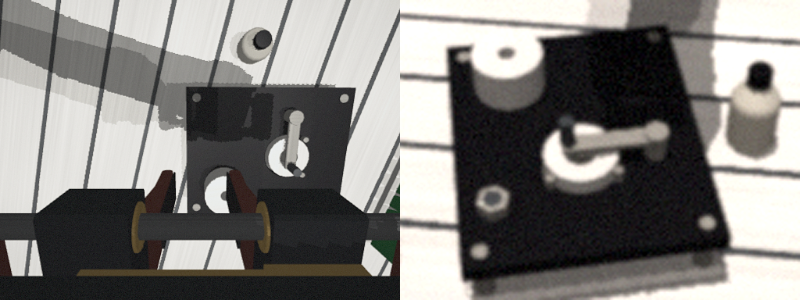

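Run:
```python
from h import *
S=load('scene4')
g=cv2.cvtColor(cv2.imread('pics/scene4.png'),6)
# tab dark blob top and bar midline at two columns
for u in (262,266,270,274,278): print(u,g[196:220,u].tolist())
p=plane(S,(284.7,206.8),.084);q=plane(S,(248,200.5),.11)
d=q-p;print(p,q,np.degrees(np.arctan2(d[1],d[0]))-14.73,np.linalg.norm(d[:2]))
```

```text
262 [7, 6, 13, 11, 6, 10, 5, 13, 9, 25, 55, 86, 105, 109, 114, 109, 106, 89, 62, 55, 82, 120, 158, 169]
266 [4, 5, 0, 6, 8, 12, 8, 2, 5, 26, 64, 102, 110, 109, 110, 114, 101, 76, 55, 67, 101, 140, 158, 148]
270 [8, 4, 2, 7, 6, 2, 6, 1, 9, 32, 69, 104, 111, 113, 112, 110, 89, 58, 31, 12, 8, 5, 1, 11]
274 [4, 6, 3, 1, 2, 7, 5, 8, 24, 60, 90, 111, 110, 109, 113, 100, 79, 46, 19, 12, 4, 0, 3, 6]
278 [3, 3, 6, 9, 1, 4, 1, 14, 34, 74, 100, 105, 101, 102, 102, 94, 61, 39, 25, 16, 20, 12, 5, 6]
[0.60041421 0.06277455 0.084     ] [ 0.6149551 -0.0027208  0.11     ] -92.21256161602611 0.06709008020133207
```

```bash
python3 -c "
from cell import robot
print(robot.sign_off())"
```

```text
the job is handed in; nothing more can be done
None
```

The job is done and handed in after about 19 s of the 58 s allowed: the wide-bored sleeve is pressed fully home on the rod, and the keeper is swung over it to its stop; the other parts were left alone.

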